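Find the full pot and put it on the scale

TASK

One of the three blue-lidded pots is full and the other two are empty, but they look the same; only their weight, felt on lifting, tells them apart. Stand the full pot upright near the middle of the steel pan of the bench scale, and leave the two empty pots standing upright on the worktop. Set pots down rather than dropping them.

Things in the scene. Friction and masses are not known exactly. Their poses are not given: they have to be found in the camera images.
- pot_1: screw-lid pot, 80 mm tall: white body 54 mm across, blue ribbed lid 58 mm across (the top 24 mm; a thin boss adds 1.5 mm), screwed tight. Origin: centre of the underside, z up its axis. Stands upright at the start. Either full or empty: full (exactly one of the three) 0.50 to 0.65 kg, loosely packed; empty 0.13 kg
- pot_2: looks just like pot_1, same sizes and origin; full (0.50 to 0.65 kg, so 5 to 6.4 N) or empty (0.13 kg, 1.3 N). A grip of 25 to 35 N across the lid carries any pot
- pot_3: looks just like pot_1, same sizes and origin; full (0.50 to 0.65 kg, so 5 to 6.4 N) or empty (0.13 kg, 1.3 N). A grip of 25 to 35 N across the lid carries any pot
- pan (a point): centre of the top face of the steel pan (140 x 184 mm along x and y) of a grey bench scale 190 x 200 mm, fixed to the worktop; the pan's top is 45 mm above the worktop and does not sink. x points away from the blank display strip along the scale's front edge, z up
Things that resemble listed ones, but are neither listed nor needed, are in the scene too. What is shaped like the pot_1 but yellow is not meant. Leave any black or yellow look-alike of the pot_3 alone.

How it is judged:
At the end, for the whole second after the job is handed in: The full pot stands on the scale's pan (its weight, over 3 N, rests on the scale), its axis within 40 mm of the pan's centre and upright within 10 degrees; both empty pots stand upright within 10 degrees directly on the worktop, not on the scale; all are at rest and released (((contact force between pot_1 and scale above 3 N and horizontal distance between pot_1 and pan below 0.04 m and angle between each of pot_1, pot_2, pot_3's own z axis and vertical below 0.17 rad and linear speed of each of pot_1, pot_2, pot_3 below 0.02 m/s and height (world z) of pot_2 between -0.01 and 0.01 m and height (world z) of pot_3 between -0.01 and 0.01 m) or (contact force between pot_2 and scale above 3 N and horizontal distance between pot_2 and pan below 0.04 m and angle between each of pot_2, pot_1, pot_3's own z axis and vertical below 0.17 rad and linear speed of each of pot_2, pot_1, pot_3 below 0.02 m/s and height (world z) of pot_1 between -0.01 and 0.01 m and height (world z) of pot_3 between -0.01 and 0.01 m) or (contact force between pot_3 and scale above 3 N and horizontal distance between pot_3 and pan below 0.04 m and angle between each of pot_3, pot_1, pot_2's own z axis and vertical below 0.17 rad and linear speed of each of pot_3, pot_1, pot_2 below 0.02 m/s and height (world z) of pot_1 between -0.01 and 0.01 m and height (world z) of pot_2 between -0.01 and 0.01 m))); the robot touches nothing.
It fails at once if a pot is dropped or knocked flying: out of the fingers it moves faster than 0.5 m/s (a fall of some 13 mm or more) ((contact force between the fingers and pot_1 below 0.05 N and linear speed of pot_1 above 0.5 m/s) or (contact force between the fingers and pot_2 below 0.05 N and linear speed of pot_2 above 0.5 m/s) or (contact force between the fingers and pot_3 below 0.05 N and linear speed of pot_3 above 0.5 m/s)).
It also fails if it takes over 67 s, if anything falls off the work surface, if the arm or the gripper's body presses on something with over 40 N, if the wrist force passes 120 N, or if a joint passes its speed limit or range.

ROBOT

A 6-joint arm with a two-finger parallel gripper is mounted at the origin on a cart in front of the work surface, level with it; the furniture and walls round the work are solid. World frame = base frame: x ahead of the robot, y to its left, z up, the work surface at z = 0. Lengths are in m, angles in rad, forces in N, time in s.
With the tool pointing down it reaches from about 0.35 to 0.775 m from the base axis. Payload 5.5 kg.
Tool frame: the origin (TCP) lies midway between the tips of the shut fingers; the grasp point (between the pads) lies 19 mm behind it; z points along the fingers, y is the line along which they close (so a half turn about z gives the same grasp; the last joint's range is limited). The gripper opens to 85 mm and grips with 20 to 120 N. Pads are 22 mm wide; open, the fingers measure 114 mm over their backs; the gripper's body (76 mm by 85 mm) begins 54 mm behind the grasp point. The pads swing forward as they close: fully open they stand 13 mm farther back than shut.
Start: joints at [-1.314, 0.313, 0.046, 1.304, 0, 1.431], TCP at [0.222, -0.53, 0.231] pointing down, gripper open.
Joint ranges: [-2.76, 2.76], [-0.86, 1.69], [-1.03, 1.26], [-2.2, 2.34], [-1.47, 1.5], [-3.14, 3.14]. Speed limits (rad/s): [2.57, 2.57, 3.14, 3.14, 3.14, 3.14].

INTERFACE

Orientations are given as a unit quaternion [w, x, y, z].
In Python, from workcell import telemetry, imaging, env gives the robot as it stands. The module is installed in compiled form; this text tells all that it offers.
- The arm moves only by the tool step_arm, never from a script. Its argument "moves" is a list of rows, each a list of 3 entries, a list of its own where there are three numbers: the shift along the tool's x, y, z in mm, then the turn, a rotation vector about the tool's x, y, z in rad, then the finger opening in mm, from 0 to 85.4. A call has 1 to 8 rows; each row is the pose to reach, as a shift and turn from the pose commanded when the call began, along the tool's axes at that moment; what a row does not reach only later rows make up. A row lasts 1/12 s, in which the tool goes at most 41.7 mm and 7.16 degrees, less where a joint would pass 70% of its speed; a pose out of reach is approached as far as the arm can. A call with a gripper value outside its range is refused whole. The fingers move at their own pace and stop on an object; "grip_force" is the grip in N (left out, the last holds). Time passes only in rows, so rows that repeat a pose let the fingers close. It gives the time, the measured TCP pose, the force, the opening and the grip force at its end, in the units of the state.
- telemetry.get_state(): the state, without advancing time (a new reading comes with each control period).
- imaging.read_camera(name): name is "scene" or "side" or "wrist"; returns the picture (480x640x3 uint8, red, green, blue); there is no depth.
- imaging.camera_params(name): a dict with "camera_matrix" (3x3 intrinsics, pixels), "D" ([k1, k2, p1, p2, k3] as OpenCV has them; the pictures are not rectified), "pose" (4x4, takes a point from camera to world coordinates). Camera axes: x right, y up, looking along -z (the intrinsics and any distortion apply to the point x, -y, -z); pixel columns grow to the right and rows downward; lengths in m; the calibration is good to about 2 mm. A picture is of the moment at which its call begins: read the wrist's pose just before it. camera_params takes no time and is no camera call; for the wrist camera it gives the pose at the moment of the call.
- env.hand_in(): hands the job in; it is judged then, once.
The state is a dict: "clock": time; "joint_pos": joint angles; "qvel": joint speeds; "tau": joint torques, N m; "tcp_pos": TCP position; "orientation": TCP orientation; "wrist_force": force on the tool from outside, world axes, zero at the start; "ft_torque": the same for the moment, N m; "finger_gap": finger opening in m; "grip_force": force on a finger pad.
Only numpy, scipy, OpenCV 4.12 (cv2) and the standard library are available. Lean on these libraries where they do the work, as an engineer would, in place of code of your own. Each camera call takes 0.05 s, during which the arm holds its last target. There are 200 camera calls.

## Working session

There is one attempt and no reset: what is moved stays moved. The work goes in short steps, Python scripts to look and compute and a tool call to move; the robot and the scene stay as the last step left them, time stands still between calls to the robot, and variables do not carry over. Pictures are saved under pics/ and viewed, at most 10 in all, crops included, and the job is handed in when it is done.

Besides the shell and the picture viewer there is one more tool, called as name([rows], argument=value, ...), one row to a line, values as JSON. step_arm: Moves the arm, as the interface text tells. Its arguments: {"type":"object","properties":{"moves":{"type":"array"},"grip_force":{"type":"number"}},"required":["moves"]}

```bash
mkdir -p pics; python3 - <<'E'
from workcell import telemetry, imaging
import cv2,numpy as np
print(telemetry.get_state())
ims=[imaging.read_camera(n) for n in("scene","side")]
for n,i in zip(("scene","side"),ims):
    cv2.imwrite(f"pics/{n}0.png",i[...,::-1]); p=imaging.camera_params(n); print(n,p["camera_matrix"],p["D"],np.round(p["pose"],3))
E
```

```text
{'clock': 0.0, 'joint_pos': array([-1.31359711e+00,  3.14008366e-01,  4.49679475e-02,  1.30360785e+00,
        2.73860714e-05,  1.43122056e+00]), 'qvel': array([-0.00185445,  0.00129089,  0.0014587 ,  0.00019892, -0.00116431,
        0.00020607]), 'tau': array([-7.17147723e-04, -4.80624318e+01,  2.98535442e+01,  1.94134796e-02,
       -1.59345600e-04, -3.12694937e-08]), 'tcp_pos': array([ 0.22208476, -0.52981796,  0.23039984]), 'orientation': array([-9.25176207e-04,  9.80385242e-01,  1.97088609e-01, -4.07572850e-05]), 'wrist_force': array([-0.0214289 , -0.70059919, -0.14785491]), 'ft_torque': array([-0.0140545,  0.0049837,  0.0235685]), 'grip_force': 0.0, 'finger_gap': 0.08518955093028875}
scene [[581.65584378   0.         317.99186469]
 [  0.         581.65584378 245.78618664]
 [  0.           0.           1.        ]] [-0.04590309  0.          0.          0.          0.        ] [[-0.8    0.364 -0.477 -0.12 ]
 [-0.6   -0.484  0.637  0.838]
 [ 0.001  0.796  0.605  0.865]
 [ 0.     0.     0.     1.   ]]
side [[436.42462083   0.         315.81596969]
 [  0.         436.42462083 239.76336044]
 [  0.           0.           1.        ]] [-0.060299  0.        0.        0.        0.      ] [[-0.916  0.182 -0.357  0.135]
 [-0.401 -0.438  0.805  0.819]
 [-0.01   0.88   0.474  0.53 ]
 [ 0.     0.     0.     1.   ]]
```

View pics/scene0.png

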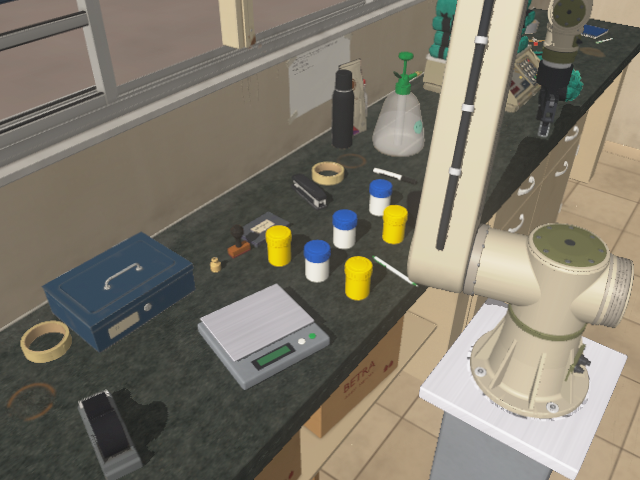

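View pics/side0.png

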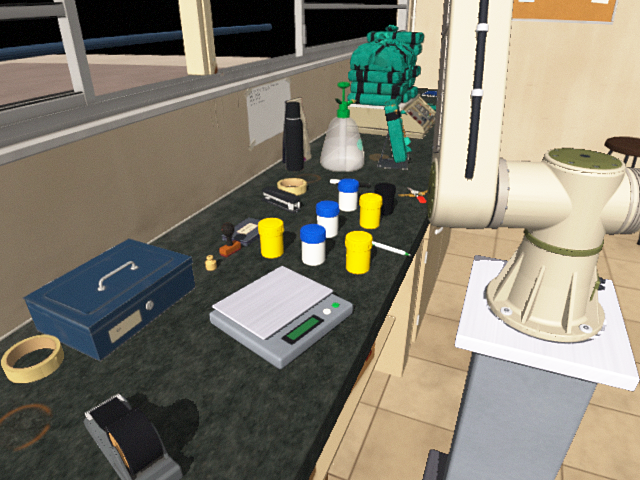

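Scene view: blue lids at about (380,188), (344,218) and (317,248), with yellow look-alikes at (279,245), (395,224) and (358,278). The scale pan is at about (258,322). Side view: blue lids at (348,186), (327,210) and (313,233), with a black pot at (385,198).

```bash
cat > h.py <<'E'
import cv2,numpy as np
from workcell import telemetry, imaging
def ray(p,uv):
    q=cv2.undistortPoints(np.array([[uv]],float),p["camera_matrix"],np.array(p["D"]))[0,0]
    T=np.array(p["pose"]); d=T[:3,:3]@[q[0],-q[1],-1]; return T[:3,3],d/np.linalg.norm(d)
def plane(p,uv,z):
    o,d=ray(p,uv); return o+d*(z-o[2])/d[2]
def tri(*rs):
    A=sum(np.eye(3)-np.outer(d,d) for o,d in rs); b=sum((np.eye(3)-np.outer(d,d))@o for o,d in rs)
    return np.linalg.solve(A,b)
def blobs(im,lo,hi,amin,amax=1e9):
    m=cv2.inRange(cv2.cvtColor(im,cv2.COLOR_RGB2HSV),lo,hi)
    m=cv2.morphologyEx(m,cv2.MORPH_OPEN,np.ones((3,3)))
    cs=cv2.findContours(m,cv2.RETR_EXTERNAL,cv2.CHAIN_APPROX_NONE)[0]
    return [c for c in cs if amin<cv2.contourArea(c)<amax]
def cen(c):
    M=cv2.moments(c); return np.array([M["m10"],M["m01"]])/M["m00"]
E
python3 - <<'E'
from h import *
P={};I={}
for n in("scene","side"):
    P[n]=imaging.camera_params(n); I[n]=cv2.imread(f"pics/{n}0.png")[...,::-1].copy()
for nm,lo,hi,a in(("blue",(105,170,90),(125,255,255),150),("yellow",(20,180,120),(32,255,255),400)):
    R={n:sorted([cen(c) for c in blobs(I[n],lo,hi,a,3000)],key=lambda q:q[1]) for n in P}
    R={n:[q for q in v if 250<q[0]<430] for n,v in R.items()}
    print(nm,{n:np.round(v).tolist() for n,v in R.items()})
    for a,b in zip(R["scene"],R["side"]): print(np.round(tri(ray(P["scene"],a),ray(P["side"],b)),3), np.round(plane(P["scene"],a,.068),3))
Q={}
for n,box in(("scene",(190,280,340,390)),("side",(205,262,360,365))):
    x0,y0,x1,y1=box
    c=[k+[x0,y0] for k in blobs(I[n][y0:y1,x0:x1].copy(),(0,0,150),(180,40,255),2000)]
    c=max(c,key=cv2.contourArea); q=cv2.approxPolyDP(cv2.convexHull(c),8,True)[:,0]
    print(n,q.tolist()); Q[n]=q
    print(np.round([plane(P[n],k,.045) for k in q],3).tolist())
for i in range(4):
    f=lambda q:sorted(q.tolist())[i]
    print(np.round(tri(ray(P["scene"],f(Q["scene"])),ray(P["side"],f(Q["side"]))),3))
E
```

```text
blue {'scene': [[379.0, 188.0], [344.0, 219.0], [316.0, 251.0]], 'side': [[348.0, 185.0], [327.0, 208.0], [312.0, 233.0]]}
[ 0.52  -0.279  0.08 ] [ 0.53  -0.296  0.068]
[ 0.516 -0.112  0.077] [ 0.522 -0.123  0.068]
[0.495 0.026 0.077] [0.501 0.017 0.068]
yellow {'scene': [[394.0, 224.0], [278.0, 245.0], [357.0, 277.0]], 'side': [[370.0, 210.0], [271.0, 237.0], [358.0, 251.0]]}
[ 0.431 -0.206  0.048] [ 0.415 -0.18   0.068]
[0.599 0.032 0.05 ] [0.581 0.051 0.068]
[0.389 0.016 0.048] [0.375 0.037 0.068]
scene [[312, 319], [235, 360], [201, 320], [273, 285]]
[[0.39, 0.176, 0.045], [0.438, 0.348, 0.045], [0.565, 0.312, 0.045], [0.519, 0.144, 0.045]]
side [[283, 266], [351, 306], [274, 364], [210, 313]]
[[0.518, 0.129, 0.045], [0.339, 0.205, 0.045], [0.398, 0.39, 0.045], [0.565, 0.323, 0.045]]
[0.593 0.291 0.013]
[0.436 0.344 0.015]
[0.496 0.168 0.073]
[0.346 0.22  0.077]
```

step_arm([
  [[40,-12,0],[0,0,0],85],
  [[80,-23,0],[0,0,0],85],
  [[120,-35,0],[0,0,0],85],
  [[160,-47,0],[0,0,0],85],
  [[200,-58,0],[0,0,0],85],
  [[240,-70,0],[0,0,0],85],
  [[280,-82,0],[0,0,0],85],
  [[310,-90,0],[0,0,0],85],
], grip_force=30)

```text
clock: 0.77
tcp_pos: [0.4751, -0.3249, 0.231]
orientation: [-0.0, 0.98, 0.198, 0.0]
wrist_force: [-0.3, -1.3, 0.5]
finger_gap: 0.0853
grip_force: 0.0
```

```bash
cat > w.py <<'E'
import sys
from h import *
s=telemetry.get_state(); p=imaging.camera_params("wrist"); im=imaging.read_camera("wrist")
cv2.imwrite(f"pics/{sys.argv[1]}.png",im[...,::-1])
np.savez(f"pics/{sys.argv[1]}.npz",im=im,K=p["camera_matrix"],D=p["D"],T=p["pose"])
print(round(float(s["clock"]),2),np.round(s["tcp_pos"],4),np.round(s["orientation"],3),np.round(s["wrist_force"],2),s["finger_gap"]); print(np.round(p["pose"],3).tolist())
for c in blobs(im,(105,150,60),(125,255,255),400):
    (u,v),(a,b),t=cv2.fitEllipse(cv2.convexHull(c)); print(np.round([u,v,a,b,*cen(c)]),np.round(plane(p,(u,v),.08),3),np.round(plane(p,cen(c),.08),3))
E
python3 w.py w1
```

```text
0.77 [ 0.4751 -0.3249  0.231 ] [-0.     0.98   0.198  0.   ] [-0.26 -1.3   0.49] 0.08533870350210644
[[0.389, 0.873, 0.294, 0.55], [-0.921, 0.369, 0.123, -0.293], [-0.001, -0.319, 0.948, 0.373], [0.0, 0.0, 0.0, 1.0]]
[316. 150.  74.  76. 316. 150.] [ 0.527 -0.299  0.08 ] [ 0.527 -0.299  0.08 ]
[101.  66.  79.  99. 101.  66.] [ 0.521 -0.13   0.08 ] [ 0.521 -0.13   0.08 ]
```

View pics/w1.png

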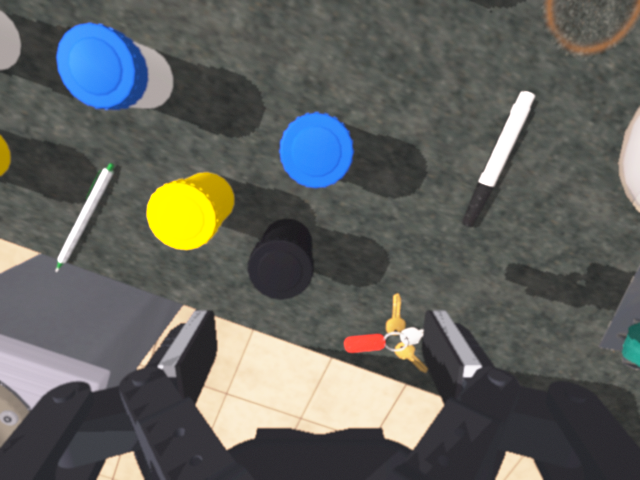

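Wrist view: pot A's lid is at (316,150) and pot B's at (101,66). The black pot is at (282,268) and a yellow one at (183,220). The finger sides beside A are clear.

step_arm([
  [[20,-1,25],[0,0,0],85],
  [[40,-3,50],[0,0,0],85],
  [[58,-4,75],[0,0,0],85],
  [[58,-4,85],[0,0,0],85],
  [[58,-4,85],[0,0,0],85],
])

```text
clock: 1.23
tcp_pos: [0.5236, -0.2997, 0.1425]
orientation: [-0.002, 0.98, 0.198, -0.002]
wrist_force: [-0.5, -0.2, 0.9]
finger_gap: 0.0852
grip_force: 0.0
```

```bash
python3 w.py w2; python3 - <<'E'
from h import *
def L(n):
    z=np.load(f"pics/{n}.npz"); p=dict(camera_matrix=z["K"],D=z["D"],pose=z["T"])
    return p,[cv2.fitEllipse(cv2.convexHull(c))[0] for c in blobs(z["im"],(105,150,60),(125,255,255),400)]
p1,b1=L("w1");p2,b2=L("w2")
for a in b1:
  for b in b2:
    r=ray(p1,a),ray(p2,b); X=tri(*r); print(np.round(a),np.round(b),np.round(X,3),[round(float(np.linalg.norm(np.cross(X-o,d))),4) for o,d in r])
E
```

```text
1.23 [ 0.5236 -0.2997  0.1425] [-0.002  0.98   0.198 -0.002] [-0.48 -0.21  0.95] 0.08522488016250677
[[0.389, 0.871, 0.299, 0.599], [-0.921, 0.369, 0.12, -0.268], [-0.006, -0.323, 0.947, 0.284], [0.0, 0.0, 0.0, 1.0]]
[333. 230.  49.  78. 336. 214.] [ 0.544 -0.299  0.08 ] [ 0.553 -0.297  0.08 ]
[ 42. 148. 100. 127.  79. 144.] [ 0.525 -0.132  0.08 ] [ 0.534 -0.15   0.08 ]
[316. 150.] [333. 230.] [ 0.525 -0.304  0.021] [0.0045, 0.0045]
[316. 150.] [ 42. 148.] [ 0.572 -0.283  0.291] [0.031, 0.031]
[101.  66.] [333. 230.] [ 0.572 -0.26   0.296] [0.0303, 0.0303]
[101.  66.] [ 42. 148.] [ 0.519 -0.122  0.065] [0.0003, 0.0003]
```

step_arm([
  [[3,0,30],[0,0,0],85],
  [[3,0,60],[0,0,0],85],
  [[3,0,85],[0,0,0],85],
  [[3,0,97],[0,0,0],85],
  [[3,0,97],[0,0,0],85],
  [[3,0,97],[0,0,0],50],
  [[3,0,97],[0,0,0],50],
  [[3,0,97],[0,0,0],50],
])

```text
clock: 1.95
tcp_pos: [0.5292, -0.3017, 0.0519]
orientation: [0.002, 0.98, 0.197, 0.001]
wrist_force: [-0.1, 0.2, 3.5]
finger_gap: 0.0572
grip_force: 32.3
```

step_arm([
  [[0,0,0],[0,0,0],50],
  [[0,0,0],[0,0,0],50],
  [[0,0,0],[0,0,0],50],
  [[0,0,0],[0,0,0],50],
])

```text
clock: 2.28
tcp_pos: [0.5292, -0.3017, 0.0519]
orientation: [0.002, 0.98, 0.197, 0.001]
wrist_force: [-2.3, -0.6, 6.2]
finger_gap: 0.0571
grip_force: 32.8
```

step_arm([
  [[0,0,-5],[0,0,0],50],
  [[0,0,-12],[0,0,0],50],
  [[0,0,-18],[0,0,0],50],
  [[0,0,-20],[0,0,0],50],
  [[0,0,-20],[0,0,0],50],
  [[0,0,-20],[0,0,0],50],
  [[0,0,-20],[0,0,0],50],
  [[0,0,-20],[0,0,0],50],
])

```text
clock: 2.95
tcp_pos: [0.5278, -0.3, 0.0688]
orientation: [-0.0, 0.98, 0.197, -0.0]
wrist_force: [-0.4, 0.7, -0.4]
finger_gap: 0.0573
grip_force: 32.4
```

step_arm([
  [[0,0,0],[0,0,0],50],
  [[0,0,0],[0,0,0],50],
  [[0,0,0],[0,0,0],50],
])

```text
clock: 3.2
tcp_pos: [0.528, -0.3002, 0.0691]
orientation: [-0.0, 0.98, 0.197, -0.0]
wrist_force: [0.4, 0.2, -2.0]
finger_gap: 0.0572
grip_force: 32.4
```

```bash
cat > f.py <<'E'
from h import *
r=[]
for i in range(8):
    im=imaging.read_camera("side"); r.append(telemetry.get_state()["wrist_force"])
cv2.imwrite("pics/side_f.png",im[...,::-1]); print(np.round(np.mean(r,0),2),np.round(np.std(r,0),2))
print([np.round(cen(c)).tolist() for c in blobs(im,(105,170,90),(125,255,255),100,1500)])
E
python3 f.py
```

```text
[ 0.27 -0.   -1.23] [0.47 0.47 0.46]
[[312.0, 233.0], [327.0, 208.0]]
```

step_arm([
  [[0,0,6],[0,0,0],50],
  [[0,0,12],[0,0,0],50],
  [[0,0,15],[0,0,0],50],
  [[0,0,17],[0,0,0],50],
  [[0,0,18],[0,0,0],50],
  [[0,0,18],[0,0,0],50],
  [[0,0,18],[0,0,0],50],
  [[0,0,18],[0,0,0],50],
])

```text
clock: 4.27
tcp_pos: [0.5275, -0.2998, 0.052]
orientation: [-0.0, 0.98, 0.197, -0.0]
wrist_force: [-3.7, 2.1, 6.2]
finger_gap: 0.0572
grip_force: 33.0
```

step_arm([
  [[0,0,0],[0,0,0],65],
  [[0,0,0],[0,0,0],85],
  [[0,0,0],[0,0,0],85],
  [[0,0,0],[0,0,0],85],
  [[0,0,-15],[0,0,0],85],
  [[0,0,-40],[0,0,0],85],
  [[0,0,-75],[0,0,0],85],
  [[0,0,-110],[0,0,0],85],
])

```text
clock: 4.93
tcp_pos: [0.5273, -0.2997, 0.1613]
orientation: [-0.001, 0.98, 0.197, -0.001]
wrist_force: [0.7, -1.1, -0.3]
finger_gap: 0.0851
grip_force: 0.0
```

step_arm([
  [[0,-35,-15],[0,0,0],85],
  [[0,-70,-30],[0,0,0],85],
  [[0,-105,-45],[0,0,0],85],
  [[0,-140,-60],[0,0,0],85],
  [[0,-167,-70],[0,0,0],85],
  [[0,-167,-70],[0,0,0],85],
  [[0,-167,-70],[0,0,0],85],
])

```text
clock: 5.52
tcp_pos: [0.4638, -0.1455, 0.2324]
orientation: [0.001, 0.98, 0.198, 0.001]
wrist_force: [0.8, -0.7, -0.3]
finger_gap: 0.0851
grip_force: 0.0
```

```bash
python3 w.py w3
```

```text
5.52 [ 0.4638 -0.1455  0.2324] [0.001 0.98  0.198 0.001] [ 0.77 -0.72 -0.26] 0.08508084581740338
[[0.389, 0.874, 0.292, 0.538], [-0.921, 0.368, 0.125, -0.113], [0.002, -0.318, 0.948, 0.375], [0.0, 0.0, 0.0, 1.0]]
[511. 220.  69.  78. 511. 220.] [ 0.527 -0.294  0.08 ] [ 0.527 -0.294  0.08 ]
[324. 147.  75.  75. 324. 147.] [ 0.52  -0.125  0.08 ] [ 0.52  -0.125  0.08 ]
[149. 101.  76.  89. 149. 101.] [0.5   0.011 0.08 ] [0.5   0.011 0.08 ]
```

View pics/w3.png

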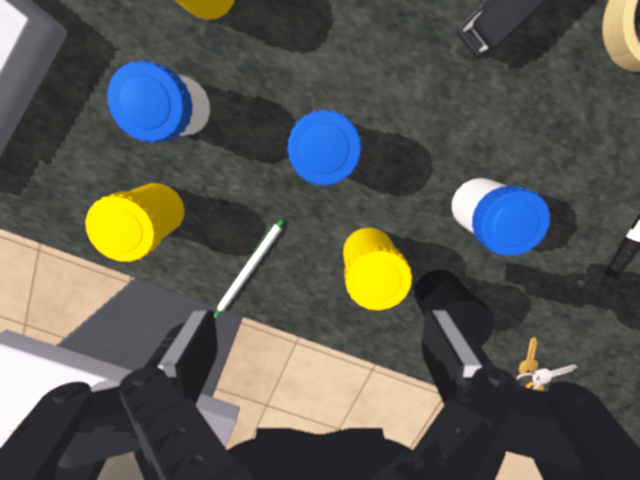

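Wrist view: A at (511,220) is standing upright again, B's lid is at (324,147) directly under the camera, and C is at (149,101). B's finger sides are clear.

step_arm([
  [[20,1,30],[0,0,0],85],
  [[40,2,60],[0,0,0],85],
  [[60,3,85],[0,0,0],85],
  [[60,3,90],[0,0,0],85],
  [[60,3,115],[0,0,0],85],
  [[60,3,145],[0,0,0],85],
  [[60,3,170],[0,0,0],85],
  [[60,3,182],[0,0,0],85],
])

```text
clock: 6.23
tcp_pos: [0.5179, -0.1262, 0.0455]
orientation: [-0.001, 0.981, 0.196, -0.002]
wrist_force: [0.1, -0.1, 1.0]
finger_gap: 0.0851
grip_force: 0.0
```

step_arm([
  [[0,0,0],[0,0,0],85],
  [[0,0,0],[0,0,0],50],
  [[0,0,0],[0,0,0],50],
  [[0,0,0],[0,0,0],50],
  [[0,0,0],[0,0,0],50],
  [[0,0,0],[0,0,0],50],
  [[0,0,0],[0,0,0],50],
])

```text
clock: 6.82
tcp_pos: [0.5212, -0.1265, 0.0506]
orientation: [0.001, 0.98, 0.197, 0.001]
wrist_force: [-0.1, -0.4, 4.0]
finger_gap: 0.0567
grip_force: 32.7
```

step_arm([
  [[0,0,-5],[0,0,0],50],
  [[0,0,-12],[0,0,0],50],
  [[0,0,-18],[0,0,0],50],
  [[0,0,-20],[0,0,0],50],
  [[0,0,-20],[0,0,0],50],
  [[0,0,-20],[0,0,0],50],
  [[0,0,-20],[0,0,0],50],
  [[0,0,-20],[0,0,0],50],
])

```text
clock: 7.48
tcp_pos: [0.5197, -0.1257, 0.0689]
orientation: [-0.0, 0.98, 0.197, -0.0]
wrist_force: [0.4, 0.1, -1.5]
finger_gap: 0.0573
grip_force: 32.4
```

```bash
python3 f.py
```

```text
[-0.25 -0.33 -1.42] [0.67 0.41 0.62]
[[312.0, 233.0], [348.0, 185.0]]
```

B is empty too, so C should be the full one. I'll put B down and move on to C.

step_arm([
  [[0,0,6],[0,0,0],50],
  [[0,0,12],[0,0,0],50],
  [[0,0,15],[0,0,0],50],
  [[0,0,17],[0,0,0],50],
  [[0,0,18],[0,0,0],50],
  [[0,0,18],[0,0,0],50],
  [[0,0,18],[0,0,0],50],
  [[0,0,18],[0,0,0],50],
])

```text
clock: 8.55
tcp_pos: [0.5202, -0.1259, 0.0514]
orientation: [0.0, 0.98, 0.197, 0.0]
wrist_force: [-0.3, 0.6, -1.4]
finger_gap: 0.0571
grip_force: 32.5
```

step_arm([
  [[0,0,0],[0,0,0],65],
  [[0,0,0],[0,0,0],85],
  [[0,0,0],[0,0,0],85],
  [[0,0,0],[0,0,0],85],
  [[0,0,-15],[0,0,0],85],
  [[0,0,-40],[0,0,0],85],
  [[0,0,-75],[0,0,0],85],
  [[0,0,-110],[0,0,0],85],
])

```text
clock: 9.22
tcp_pos: [0.5191, -0.1255, 0.1618]
orientation: [-0.001, 0.98, 0.197, -0.001]
wrist_force: [1.0, -0.8, 0.3]
finger_gap: 0.0854
grip_force: 0.0
```

step_arm([
  [[-5,-30,-20],[0,0,0],85],
  [[-10,-60,-35],[0,0,0],85],
  [[-16,-92,-50],[0,0,0],85],
  [[-20,-120,-60],[0,0,0],85],
  [[-23,-138,-70],[0,0,0],85],
  [[-23,-138,-70],[0,0,0],85],
  [[-23,-138,-70],[0,0,0],85],
])

```text
clock: 9.8
tcp_pos: [0.4458, -0.007, 0.2322]
orientation: [0.001, 0.98, 0.198, 0.001]
wrist_force: [0.1, -0.7, -0.2]
finger_gap: 0.0851
grip_force: 0.0
```

```bash
python3 w.py w4
```

```text
9.8 [ 0.4458 -0.007   0.2322] [0.001 0.98  0.198 0.001] [ 0.12 -0.73 -0.25] 0.08507131888220144
[[0.389, 0.874, 0.292, 0.52], [-0.921, 0.368, 0.125, 0.025], [0.002, -0.317, 0.948, 0.374], [0.0, 0.0, 0.0, 1.0]]
[650. 259.  64.  83. 627. 260.] [ 0.526 -0.287  0.08 ] [ 0.517 -0.269  0.08 ]
[482. 193.  71.  78. 482. 193.] [ 0.52  -0.121  0.08 ] [ 0.52  -0.121  0.08 ]
[321. 151.  74.  76. 321. 151.] [0.499 0.014 0.08 ] [0.499 0.014 0.08 ]
```

View pics/w4.png

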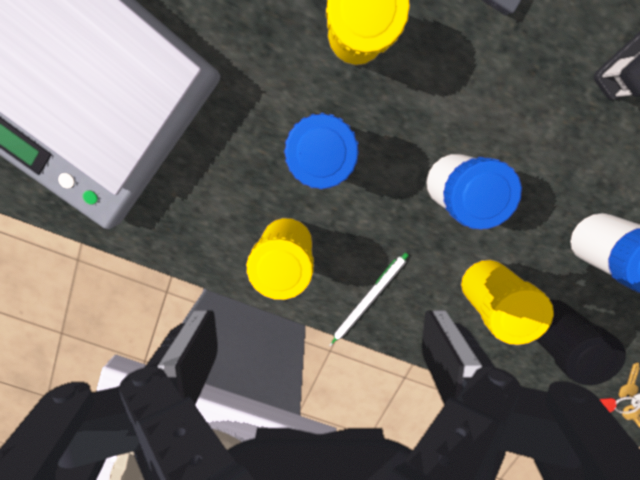

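Wrist view: C's lid is at (321,151). The scale's edge is well to its left, the yellow pots are above and below it, and B is upright at (482,193).

step_arm([
  [[20,0,30],[0,0,0],85],
  [[40,1,60],[0,0,0],85],
  [[57,1,85],[0,0,0],85],
  [[57,1,90],[0,0,0],85],
  [[57,1,115],[0,0,0],85],
  [[57,1,145],[0,0,0],85],
  [[57,1,170],[0,0,0],85],
  [[57,1,182],[0,0,0],85],
])

```text
clock: 10.52
tcp_pos: [0.4962, 0.0128, 0.0461]
orientation: [-0.001, 0.981, 0.196, -0.002]
wrist_force: [-1.2, 0.0, 0.4]
finger_gap: 0.0849
grip_force: 0.0
```

step_arm([
  [[0,0,0],[0,0,0],85],
  [[0,0,0],[0,0,0],50],
  [[0,0,0],[0,0,0],50],
  [[0,0,0],[0,0,0],50],
  [[0,0,0],[0,0,0],50],
  [[0,0,0],[0,0,0],50],
  [[0,0,0],[0,0,0],50],
], grip_force=33)

```text
clock: 11.1
tcp_pos: [0.4996, 0.0133, 0.0507]
orientation: [0.001, 0.98, 0.197, 0.001]
wrist_force: [-1.8, 0.5, 6.8]
finger_gap: 0.0568
grip_force: 36.7
```

step_arm([
  [[0,0,-5],[0,0,0],50],
  [[0,0,-12],[0,0,0],50],
  [[0,0,-18],[0,0,0],50],
  [[0,0,-20],[0,0,0],50],
  [[0,0,-20],[0,0,0],50],
  [[0,0,-20],[0,0,0],50],
  [[0,0,-20],[0,0,0],50],
  [[0,0,-20],[0,0,0],50],
])

```text
clock: 11.77
tcp_pos: [0.498, 0.0137, 0.0689]
orientation: [-0.0, 0.98, 0.197, -0.0]
wrist_force: [-0.2, -0.0, -5.2]
finger_gap: 0.0572
grip_force: 37.0
```

```bash
python3 f.py; python3 - <<'E'
from h import *
# pan: scene view + wrist w4 (right corner of pan)
im=cv2.imread("pics/scene0.png")[...,::-1].copy(); p=imaging.camera_params("scene")
z=np.load("pics/w4.npz"); w=dict(camera_matrix=z["K"],D=z["D"],pose=z["T"])
def big(im,x0,y0,x1,y1):
    c=max(blobs(im[y0:y1,x0:x1].copy(),(0,0,150),(180,40,255),1000),key=cv2.contourArea)+[x0,y0]
    return cv2.approxPolyDP(cv2.convexHull(c),6,True)[:,0]
a=big(im,190,280,340,390); b=big(z["im"],0,0,230,205); print(a.tolist(),b.tolist())
for i in a:
  for j in b:
    r=ray(p,i),ray(w,j); X=tri(*r); e=np.linalg.norm(np.cross(X-r[0][0],r[0][1]))
    if e<.006: print(i,j,np.round(X,3),round(float(e),4))
print(np.round([plane(p,i,.045) for i in a],3).tolist())
E
```

```text
[ 0.11 -0.09 -5.74] [0.58 0.63 0.41]
[[329.0, 209.0], [348.0, 185.0]]
[[312, 319], [235, 360], [201, 320], [273, 285]] [[0, 0], [120, 0], [199, 68], [120, 204], [72, 204], [0, 153]]
[312 319] [ 72 204] [0.374 0.195 0.069] 0.0008
[273 285] [199  68] [0.521 0.136 0.038] 0.0034
[[0.39, 0.176, 0.045], [0.438, 0.348, 0.045], [0.565, 0.312, 0.045], [0.519, 0.144, 0.045]]
```

C weighs about 5.7 N, so it is the full pot. I'll lift it clear and carry it to the pan centre at about (0.478, 0.245).

step_arm([
  [[0,0,-15],[0,0,0],50],
  [[0,0,-35],[0,0,0],50],
  [[0,0,-58],[0,0,0],50],
  [[5,-15,-75],[0,0,-0.07],50],
  [[13,-40,-80],[0,0,-0.14],50],
  [[21,-65,-80],[0,0,-0.22],50],
  [[29,-90,-80],[0,0,-0.3],50],
  [[36,-112,-80],[0,0,-0.3],50],
])

```text
clock: 12.83
tcp_pos: [0.4881, 0.1322, 0.1496]
orientation: [-0.0, 0.939, 0.343, 0.0]
wrist_force: [-0.2, -0.7, -5.5]
finger_gap: 0.057
grip_force: 38.2
```

```bash
python3 - <<'E'
from h import *
from scipy.spatial.transform import Rotation as R
s=telemetry.get_state(); q=s["orientation"]; r=R.from_quat([q[1],q[2],q[3],q[0]])
print(s["tcp_pos"],s["joint_pos"].round(3),s["wrist_force"].round(1),s["finger_gap"],(r.inv().apply(np.array([.478,.245,s["tcp_pos"][2]])-s["tcp_pos"])*1000).round(1))
E
```

```text
[0.48814066 0.13219737 0.14957034] [ 0.105  0.221 -0.283  1.067  0.     2.547] [-0.2 -0.7 -5.5] 0.057039715216378795 [ 64.9 -92.8   0. ]
```

step_arm([
  [[12,-18,0],[0,0,0],50],
  [[28,-40,0],[0,0,0],50],
  [[44,-62,0],[0,0,0],50],
  [[58,-82,0],[0,0,0],50],
  [[65,-93,0],[0,0,0],50],
  [[65,-93,10],[0,0,0],50],
  [[65,-93,25],[0,0,0],50],
  [[65,-93,35],[0,0,0],50],
])

```text
clock: 13.5
tcp_pos: [0.478, 0.2433, 0.1128]
orientation: [0.0, 0.94, 0.342, -0.001]
wrist_force: [-0.2, -0.5, -5.4]
finger_gap: 0.0569
grip_force: 38.3
```

```bash
python3 - <<'E'
from h import *
im=imaging.read_camera("scene"); s=telemetry.get_state(); print(s["tcp_pos"],s["joint_pos"].round(2))
im2=imaging.read_camera("side")
cv2.imwrite("pics/s2.png",np.hstack([im[180:420,150:450],im2[180:420,180:480]])[...,::-1])
E
```

```text
[0.47660227 0.24254018 0.11068873] [ 0.32  0.31 -0.27  1.   -0.    2.77]
```

View pics/s2.png

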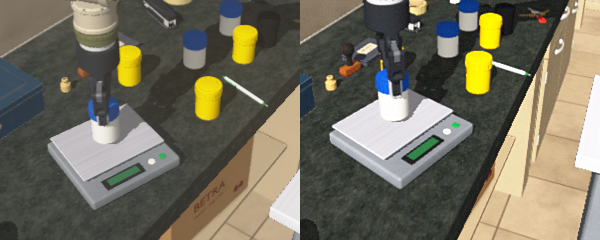

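The two crops show pot C held upright just above the middle of the pan, at about (105,125) on the left and (393,105) on the right. A and B are upright on the worktop.

step_arm([
  [[0,0,5],[0,0,0],50],
  [[0,0,9],[0,0,0],50],
  [[0,0,12],[0,0,0],50],
  [[0,0,14],[0,0,0],50],
  [[0,0,14],[0,0,0],50],
  [[0,0,14],[0,0,0],50],
])

```text
clock: 14.1
tcp_pos: [0.4786, 0.2438, 0.1004]
orientation: [0.0, 0.94, 0.341, 0.0]
wrist_force: [-0.1, 0.5, -6.0]
finger_gap: 0.0571
grip_force: 38.3
```

step_arm([
  [[0,0,1],[0,0,0],50],
  [[0,0,2],[0,0,0],50],
  [[0,0,3],[0,0,0],50],
  [[0,0,4],[0,0,0],50],
  [[0,0,4],[0,0,0],50],
  [[0,0,4],[0,0,0],50],
])

```text
clock: 14.6
tcp_pos: [0.4784, 0.2439, 0.0962]
orientation: [0.0, 0.94, 0.341, -0.0]
wrist_force: [-0.3, -0.1, -5.9]
finger_gap: 0.0572
grip_force: 38.3
```

step_arm([
  [[0,0,1],[0,0,0],50],
  [[0,0,1.5],[0,0,0],50],
  [[0,0,2],[0,0,0],50],
  [[0,0,2],[0,0,0],50],
  [[0,0,2],[0,0,0],50],
])

```text
clock: 15.02
tcp_pos: [0.4788, 0.2441, 0.0958]
orientation: [0.0, 0.94, 0.342, 0.001]
wrist_force: [-3.3, -1.3, 5.5]
finger_gap: 0.0565
grip_force: 39.6
```

Contact with the pan is made. I'll release and rise.

step_arm([
  [[0,0,0],[0,0,0],65],
  [[0,0,0],[0,0,0],85],
  [[0,0,0],[0,0,0],85],
  [[0,0,0],[0,0,0],85],
  [[0,0,-15],[0,0,0],85],
  [[0,0,-40],[0,0,0],85],
  [[0,0,-75],[0,0,0],85],
  [[0,0,-110],[0,0,0],85],
])

```text
clock: 15.68
tcp_pos: [0.4778, 0.2436, 0.2046]
orientation: [0.0, 0.94, 0.341, -0.001]
wrist_force: [0.9, -0.1, -0.3]
finger_gap: 0.0851
grip_force: 0.0
```

step_arm([
  [[-30,0,-10],[0,0,0],85],
  [[-60,0,-20],[0,0,0],85],
  [[-60,0,-20],[0,0,0],85],
  [[-60,0,-20],[0,0,0],85],
])

```text
clock: 16.02
tcp_pos: [0.4324, 0.2051, 0.2253]
orientation: [0.0, 0.94, 0.341, 0.001]
wrist_force: [-0.4, 0.9, -1.0]
finger_gap: 0.0849
grip_force: 0.0
```

```bash
python3 w.py w5; python3 - <<'E'
from h import *
im=imaging.read_camera("scene");im2=imaging.read_camera("side")
w=np.load("pics/w5.npz")["im"]
cv2.imwrite("pics/s3.png",np.vstack([np.hstack([im[160:400,150:450],im2[160:400,180:480]]),cv2.resize(w,(600,340))])[...,::-1])
E
```

```text
16.02 [0.4324 0.2051 0.2253] [0.    0.94  0.341 0.001] [-0.36  0.91 -1.02] 0.08492264776963036
[[0.642, 0.728, 0.243, 0.494], [-0.767, 0.608, 0.204, 0.258], [0.001, -0.317, 0.948, 0.368], [0.0, 0.0, 0.0, 1.0]]
[636. 363.  62.  80. 621. 362.] [ 0.52  -0.114  0.08 ] [ 0.511 -0.102  0.08 ]
[318. 152.  86.  88. 318. 152.] [0.475 0.243 0.08 ] [0.475 0.243 0.08 ]
```

View pics/s3.png

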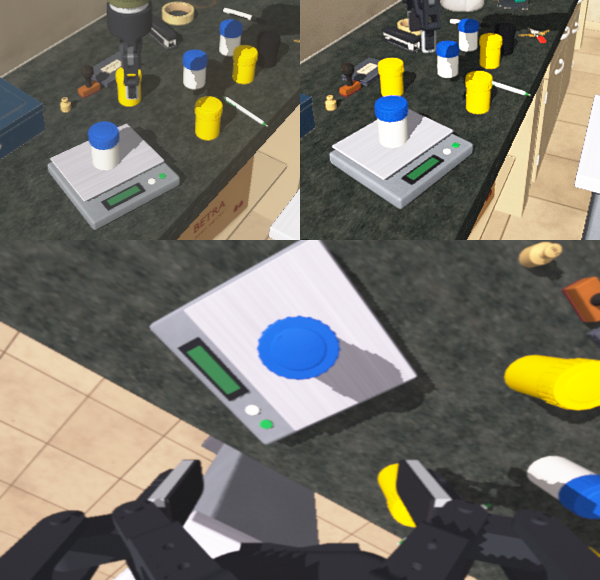

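The full pot stands upright near the middle of the pan, at about (298,347) in the wrist part of the picture. Both empty pots are upright on the worktop, and the gripper is clear.

```bash
python3 -c "
from workcell import env; print(env.hand_in())"
```

```text
the job is handed in; nothing more can be done
None
```

I placed the full pot (about 5.7 N when lifted) upright near the middle of the scale pan and left the two empty ones (about 1.2 and 1.4 N) upright on the worktop; the job is handed in at about 16 s, with no verdict returned.

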